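# Free the sagging gate bolt and hold the board guard ajar

## Robot

A 6-joint arm with a two-finger parallel gripper is mounted at the origin on the work surface. World frame = base frame: x ahead of the robot, y to its left, z up, the work surface at z = 0. Lengths are in mm, angles in rad, forces in N, time in s.
With the tool pointing down it reaches from about 400 to 925 mm from the base axis. Payload 12.5 kg.
Tool frame: the origin (TCP) lies on the centre line of the jaws, within the pads' length; the fingertips stand 19 mm ahead of it and the grasp point (between the pads) is the TCP; z points along the fingers, y is the line along which they close (so a half turn about z gives the same grasp; the last joint's range is limited). The gripper opens to 95 mm and grips with 3 to 60 N. Pads are 20 mm wide; open, the fingers measure 119 mm over their backs; the gripper's body (75 mm by 180 mm) begins 59 mm behind the grasp point.
Start: joints at [-1.393, 0.491, 1.559, -0, 1.092, -0.106], TCP at [175.026, -600.009, 233.661] pointing down, gripper open.
Joint ranges: [-3.1, 3.1], [-0.84, 2.19], [0.05, 2.79], [-1.13, 4.28], [0.06, 2.93], [-2.69, 2.69]. Speed limits (rad/s): [2.22, 2.22, 2.79, 3.14, 3.14, 3.14].

## Interface

Orientations are given as [roll, pitch, yaw] about the fixed x, y, z axes, in that order (R = Rz(yaw) Ry(pitch) Rx(roll)).
In Python, from cell import state, read_camera, job_done gives the robot as it stands.
- The arm moves only by the tool arm_command, never from a script. Its argument "deltas" is a list of rows, each an object of numbers: "dx", "dy", "dz": the shift along the world's x, y, z in m; "yaw": the turn about the world's z in degrees. In form: [{"dx": .., "dy": .., "dz": .., "yaw": ..}, ...]. A call has 1 to 20 rows; each row shifts and turns the commanded pose from where the row before left it; what a row does not reach is not made up. A row lasts 1/10 s, in which the tool goes at most 50 mm and 8.59 degrees, less where a joint would pass 70% of its speed; a pose out of reach is approached as far as the arm can. A call with a gripper value outside its range is refused whole. "gripper" is the finger opening in m, from 0 to 0.0951, set as the call begins (left out, the last holds). The fingers move at their own pace and stop on an object; the grip force is fixed at half the most. Time passes only in rows, so rows that do not move let the fingers close. It gives the time, the measured TCP pose, the force, the opening and the grip force at its end, in the units of the state.
- state(): the state, without advancing time (a new reading comes with each control period).
- read_camera(name): name is "scene" or "side" or "wrist"; returns a dict with "color" (480x640x3 uint8, red, green, blue), "range_z" (480x640 float32, mm along the optical axis (not along the pixel's ray), 0 where there is no reading), "fx", "fy", "cx", "cy" (pixels), "extrinsics" (4x4, takes a point from camera to world coordinates). Camera axes: x right, y up, looking along -z (the intrinsics and any distortion apply to the point x, -y, -z); pixel columns grow to the right and rows downward; lengths in mm; the calibration is good to about 2 mm. The wrist camera is an equidistant fisheye: a pixel r from the principal point sees the ray r / f radians off the axis. A picture is of the moment at which its call begins.
- job_done(): hands the job in; it is judged then, once.
The state is a dict: "t": time; "joints": joint angles; "qvel": joint speeds; "tau": joint torques, N m; "eef_pos": TCP position; "tcp_rot": TCP orientation; "ft_force": force on the tool from outside, world axes, zero at the start; "moment": the same for the moment, N m; "opening": opening from 0.0 (shut) to 1.0 (fully open); "grip_force": force on a finger pad.
Only numpy, scipy, OpenCV 4.12 (cv2) and the standard library are available. Lean on these libraries where they do the work, as an engineer would, in place of code of your own. Each camera call takes 0.05 s, during which the arm holds its last target. There are 200 camera calls.

## Task

The bolt on the gate of the clear board guard sticks: press the nozzle cap of the clamped cleaner canister fully down for a moment to squirt the bolt, and let the cap spring back up. Then take the bolt's upright knob, lift the sagging bolt so its hooked tip clears the bent keeper while drawing it out of the keeper, and pull the gate open by the same knob about a hand's breadth (6 to 11 cm at its free edge). The gate closes itself, so finish while still gripping the knob and holding the gate still at that opening; do not shift the loose things around.

Things in the scene. Friction and masses are not known exactly. Their poses are not given: they have to be found in the camera images.
- guard: Fixed guard cage, 300 mm wide, 230 deep, 130 high: aluminium posts, clear panels, open top. Origin on the bench under the middle of the closed gate's line; x points into the cage (away from the robot), y left along the closed gate, z up. In this frame: gate hinge axis (vertical) at x 0, y 130 mm; gate free edge at y -120 mm; bolt axis at x -22 mm (robot's side), z 105 mm.
- gate (a joint): Gate angle in rad, 0 shut, grows as the gate's free edge swings out of the cage to the guard's -x side (towards the robot), at most 1.2. Gate 250 mm wide, 12 mm thick, top edge at 130 mm height. A spring shuts it: 0.3 N m when shut, 0.5 N m at 0.35 rad (about 4 N at the knob). A steel keeper on the fixed post blocks it until the bolt is drawn.
- gate_hinge (a point): Point on the gate's vertical hinge axis, at the gate's top (130 mm height).
- gate_edge (a point): Top corner of the gate's free edge (the stile), 250 mm from the hinge axis, at 130 mm height.
- bolt_knob: Steel bolt knob: upright round post, 16 mm diameter, 75 mm tall from its origin on the bolt's axis (105 mm over the bench while it sags: top at 180 mm; the part above 130 mm stands clear of gate and guides). Its y axis runs along the bolt from keeper to hinge: the way to draw. Its x axis is the gate's normal, into the cage. About 180 mm from the hinge axis when shut, less when drawn.
- bolt_draw (a joint): How far the bolt is drawn along the gate towards the hinge, m: 0 fully shut, 0.050 at the stop. It slides with about 2 N of friction and starts between 0 and 0.005. The hooked tip meets the keeper's bent lip at about 0.010 unless lifted; the bolt is clear of the keeper, and the gate free, from 0.032 on.
- bolt_lift (a joint): How far the bolt is lifted in its tall worn guides, m: 0 sagging (its rest, held by its own weight of 1.5 to 3 N), 0.014 at the upper stop. The tip hook passes over the keeper's lip when lifted 0.008 or more; it falls back when let go.
- keeper: Fixed steel keeper bracket on the guard's right post (guard frame y -144 mm), 36 mm long, 28 mm wide, 55 mm high; origin at the bolt's axis height in its middle. Its floor ends on the gate side in a bent-up lip that catches the bolt's 9 mm down-turned tip.
- cap_top (a point): Centre of the top of the canister's round white nozzle cap, 24 mm in diameter, 182 mm above the bench when up. The canister (53 mm in diameter, white with a grey band) stands in a fixed bench clamp to the right of the guard; a thin straw points from the cap towards the keeper.
- nozzle_cap (a joint): How far the nozzle cap is pressed down, m: 0 up, 0.006 fully down. It is sprung: 2 N to start, 8 N fully down, and springs back.
- spool: Bystander: green solder spool, 60 mm in diameter, 40 mm high, standing to the left of the guard; origin under its centre.
- driver: Bystander: screwdriver, 160 mm long, lying to the left of the guard; origin under its middle.
- board: Bystander: green circuit board, 100 x 120 mm, lying inside the guard, highest part 26 mm; origin under its centre.
- flux_jar: Bystander: small jar, 48 mm in diameter, 50 mm high, behind the canister; origin under its centre.

How it is judged:
By the outcome, as a careful person would: the job done as asked, in the order asked, and still so for the second after the job is handed in, while the arm keeps its last pose, push and grip.
It also fails if it takes over 56 s, if anything falls off the work surface, if the arm or the gripper's body presses on something with over 40 N, if the wrist force passes 120 N, or if a joint passes its speed limit or range.

## Working session

There is one attempt and no reset: what is moved stays moved. The work goes in short steps, Python scripts to look and compute and a tool call to move; the robot and the scene stay as the last step left them, time stands still between calls to the robot, and variables do not carry over. Pictures are saved under pics/ and viewed, at most 10 in all, crops included, and the job is handed in when it is done.

Besides the shell and the picture viewer there is one more tool, called after "Emit:" in YAML: its name, and indented under it one key for each argument. arm_command: Moves the arm, as the interface text tells. Its arguments: {"type":"object","properties":{"deltas":{"type":"array"},"gripper":{"type":"number"}},"required":["deltas"]}

```bash
mkdir -p pics
cat > h.py <<'E'
import numpy as np,cv2
from cell import state,read_camera,job_done
def grab(n,tag):
    c=read_camera(n); cv2.imwrite(f'pics/{tag}.png',c['color'][:,:,::-1]); np.savez(f'pics/{tag}.npz',**{k:v for k,v in c.items()}); return c
def P(tag,u,v,z=None,d=None):
    c=np.load(f'pics/{tag}.npz'); E=c['extrinsics']
    if d is None: d=c['range_z'][int(v),int(u)]
    r=np.array([(u-c['cx'])/c['fx'],-(v-c['cy'])/c['fy'],-1.])
    o=E[:3,3]; w=E[:3,:3]@r
    a=(o+w*d).round(1)
    b=(o+w*(z-o[2])/w[2]).round(1) if z is not None else None
    return a,b
E
python3 - <<'E'
from h import *
print(state())
grab('scene','s1');grab('side','d1')
for t in('s1','d1'):
    c=np.load(f'pics/{t}.npz');print(c['extrinsics'].round(3),c['fx'],c['cx'],c['cy'],[k for k in c])
E
```

```text
{'t': 0.0, 'joints': array([-1.39263050e+00,  4.91540138e-01,  1.55950371e+00,  3.53318139e-05,
        1.09169236e+00, -1.05590369e-01]), 'qvel': array([-3.23801096e-04,  1.92012703e-03, -2.68922996e-04,  8.40096616e-05,
        3.88533020e-04,  1.75466147e-03]), 'tau': array([ 4.65129269e-03, -6.12628698e+01, -2.58183360e+01,  6.94482308e-02,
        4.81971412e-02, -1.26205978e-04]), 'eef_pos': array([ 174.96850319, -599.75205252,  233.05511906]), 'tcp_rot': array([-3.14045877e+00, -1.51684397e-04,  2.83739800e-01]), 'ft_force': array([-1.24176669, -0.0807802 , -0.58084082]), 'moment': array([ 0.00474329, -0.01794739, -0.0332314 ]), 'grip_force': 0.0, 'opening': 0.9968107317784116}
[[ 6.120000e-01 -5.900000e-01  5.260000e-01  1.057931e+03]
 [ 7.900000e-01  4.680000e-01 -3.950000e-01 -1.968960e+02]
 [-1.300000e-02  6.580000e-01  7.530000e-01  7.627820e+02]
 [ 0.000000e+00  0.000000e+00  0.000000e+00  1.000000e+00]] 463.9307456034396 323.98030255926597 242.04705489280917 ['color', 'range_z', 'fx', 'fy', 'cx', 'cy', 'extrinsics']
[[-9.97000e-01  3.60000e-02 -6.50000e-02  5.94354e+02]
 [-7.40000e-02 -5.40000e-01  8.38000e-01  7.86862e+02]
 [-5.00000e-03  8.41000e-01  5.41000e-01  5.53638e+02]
 [ 0.00000e+00  0.00000e+00  0.00000e+00  1.00000e+00]] 456.05391009067864 319.5679330897129 237.84910468036676 ['color', 'range_z', 'fx', 'fy', 'cx', 'cy', 'extrinsics']
```

View pics/s1.png

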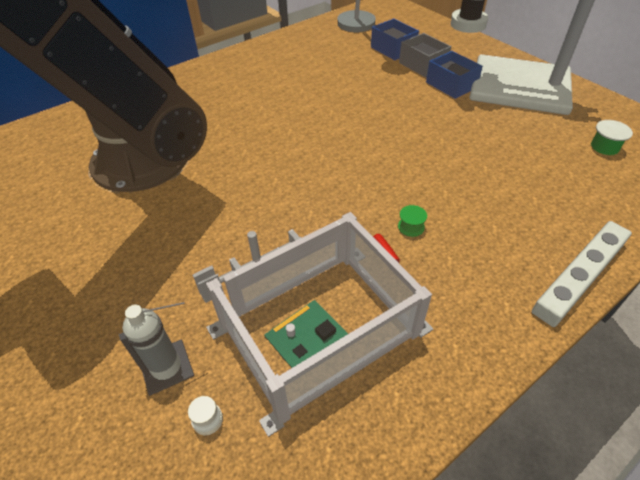

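View pics/d1.png

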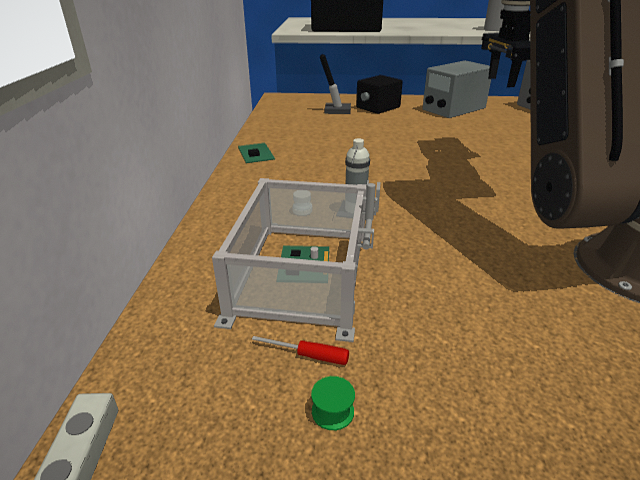

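The scene view shows the knob at about (253,240), the keeper at (207,280), the cap at (134,313) and the gate's posts at (214,288) and (348,222). I'll enlarge that area.

Run:
```python
from h import *
im=cv2.imread('pics/s1.png')[205:345,110:370]
cv2.imwrite('pics/c1.png',cv2.resize(im,None,fx=3,fy=3,interpolation=cv2.INTER_CUBIC))
im=cv2.imread('pics/d1.png')[130:260,240:400]
cv2.imwrite('pics/c2.png',cv2.resize(im,None,fx=4,fy=4,interpolation=cv2.INTER_CUBIC))
```

```text
(no output)
```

View pics/c1.png

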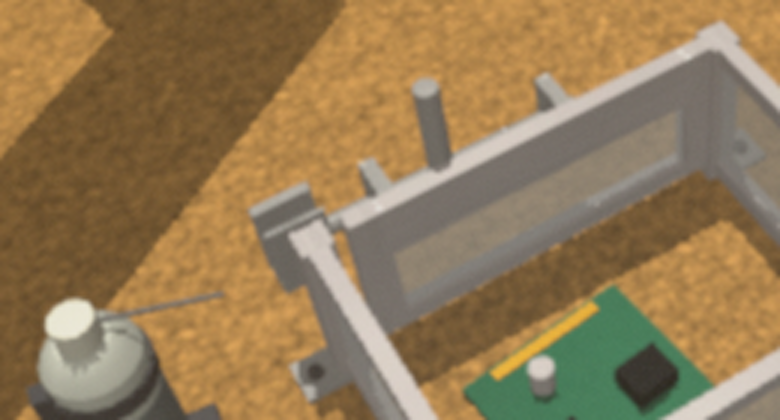

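View pics/c2.png

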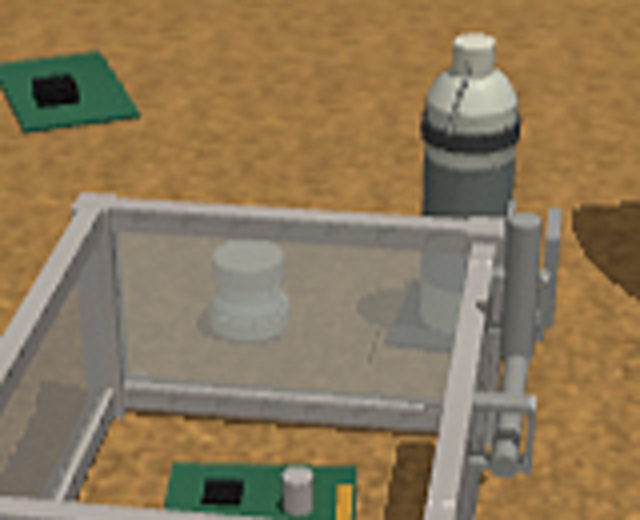

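Run:
```python
from h import *
for n,t,u,v,z in [('cap','s1',134,311.5,182),('knob','s1',252,234.5,180),('edge','s1',225.7,278.5,130),('rpost','s1',213.7,285,130),('lpost','s1',349,217,130),('midgate','s1',290,247,130),
 ('cap','d1',358.7,140.5,182),('knob','d1',370.7,184.7,180),('rpost','d1',361.5,186.5,130)]:
    print(n,t,*P(t,u,v,z))
```

```text
cap s1 [ 585.  -195.8  181.3] [ 585.6 -195.8  182. ]
knob s1 [561.4  23.9 179.7] [561.7  23.7 180. ]
edge s1 [577.7 -46.2 130.5] [577.3 -46.1 130. ]
rpost s1 [576.5 -68.8 129.8] [576.7 -68.8 130. ]
lpost s1 [596.6 210.4 131.2] [595.7 211.2 130. ]
midgate s1 [588.4  79.7 131.2] [587.5  80.2 130. ]
cap d1 [ 581.4 -198.4  182.1] [ 581.3 -198.7  182. ]
knob d1 [558.6  20.2 179.7] [558.7  20.8 180. ]
rpost d1 [573.2 -70.2 130.9] [573.1 -72.1 130. ]
```

Everything agrees: post spacing is about 281 mm, and the guard is at about (586, 71) with a yaw of about -0.068. The knob is at about (560, 22) and the cap at about (583.5, -197). I'll move over the cap with the gripper closed.

Emit:
arm_command:
  deltas:
    - {"dx":0.0145,"dy":0.0145,"yaw":-1}
    - {"dx":0.029,"dy":0.0285,"yaw":-1.5}
    - {"dx":0.029,"dy":0.0285,"yaw":-1.5}
    - {"dx":0.029,"dy":0.0285,"yaw":-1.5}
    - {"dx":0.029,"dy":0.0285,"yaw":-1.5}
    - {"dx":0.029,"dy":0.0285,"yaw":-1.5}
    - {"dx":0.029,"dy":0.0285,"yaw":-1.5}
    - {"dx":0.029,"dy":0.0285,"yaw":-1.5}
    - {"dx":0.029,"dy":0.0285,"yaw":-1.5}
    - {"dx":0.029,"dy":0.0285,"yaw":-1.5}
    - {"dx":0.029,"dy":0.0285,"yaw":-1.5}
    - {"dx":0.029,"dy":0.0285,"yaw":-1.5}
    - {"dx":0.029,"dy":0.0285,"yaw":-1.5}
    - {"dx":0.029,"dy":0.0285,"yaw":-1.5}
    - {"dx":0.029,"dy":0.0285,"yaw":-1}
    - {"dx":0.0145,"dy":0.0145}
    - {}
    - {}
    - {}
  gripper: 0

```text
$.deltas[0]: bad value
```

Emit:
arm_command:
  deltas:
    - {"dx":0.0145,"dy":0.0145,"dz":0,"yaw":-1}
    - {"dx":0.029,"dy":0.0285,"dz":0,"yaw":-1.5}
    - {"dx":0.029,"dy":0.0285,"dz":0,"yaw":-1.5}
    - {"dx":0.029,"dy":0.0285,"dz":0,"yaw":-1.5}
    - {"dx":0.029,"dy":0.0285,"dz":0,"yaw":-1.5}
    - {"dx":0.029,"dy":0.0285,"dz":0,"yaw":-1.5}
    - {"dx":0.029,"dy":0.0285,"dz":0,"yaw":-1.5}
    - {"dx":0.029,"dy":0.0285,"dz":0,"yaw":-1.5}
    - {"dx":0.029,"dy":0.0285,"dz":0,"yaw":-1.5}
    - {"dx":0.029,"dy":0.0285,"dz":0,"yaw":-1.5}
    - {"dx":0.029,"dy":0.0285,"dz":0,"yaw":-1.5}
    - {"dx":0.029,"dy":0.0285,"dz":0,"yaw":-1.5}
    - {"dx":0.029,"dy":0.0285,"dz":0,"yaw":-1.5}
    - {"dx":0.029,"dy":0.0285,"dz":0,"yaw":-1.5}
    - {"dx":0.0145,"dy":0.0145,"dz":0,"yaw":-1}
    - {"dx":0,"dy":0,"dz":0,"yaw":0}
    - {"dx":0,"dy":0,"dz":0,"yaw":0}
  gripper: 0

```text
t: 1.8
eef_pos: [580.8, -200.4, 233.2]
tcp_rot: [-3.142, 0.001, -0.09]
ft_force: [-0.9, -0.4, 0.2]
opening: 0.001
grip_force: 0.0
```

Emit:
arm_command:
  deltas:
    - {"dx":0.0025,"dy":0.003,"dz":-0.008,"yaw":0}
    - {"dx":0,"dy":0,"dz":-0.01,"yaw":0}
    - {"dx":0,"dy":0,"dz":-0.008,"yaw":0}
    - {"dx":0,"dy":0,"dz":-0.004,"yaw":0}
    - {"dx":0,"dy":0,"dz":-0.003,"yaw":0}
    - {"dx":0,"dy":0,"dz":-0.001,"yaw":0}
    - {"dx":0,"dy":0,"dz":-0.001,"yaw":0}
    - {"dx":0,"dy":0,"dz":0,"yaw":0}
    - {"dx":0,"dy":0,"dz":0,"yaw":0}

```text
t: 2.7
eef_pos: [583.5, -197.6, 199.0]
tcp_rot: [3.141, -0.0, -0.091]
ft_force: [-3.7, -0.6, 4.9]
opening: 0.006
grip_force: 2.1
```

Run:
```python
from h import *
grab('side','d2')
im=cv2.imread('pics/d2.png')[80:230,290:450]
cv2.imwrite('pics/c3.png',cv2.resize(im,None,fx=4,fy=4,interpolation=cv2.INTER_CUBIC))
```

```text
(no output)
```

View pics/c3.png

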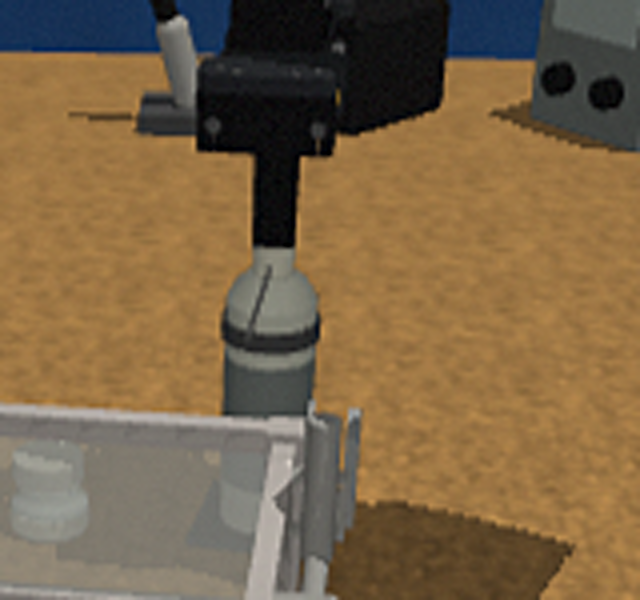

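The fingertips sit centred on the cap (crop pixel 273,247), and the spring has started to move at about 5 N. I'll press it fully down.

Emit:
arm_command:
  deltas:
    - {"dx":0,"dy":0,"dz":-0.002,"yaw":0}
    - {"dx":0,"dy":0,"dz":-0.002,"yaw":0}
    - {"dx":0,"dy":0,"dz":-0.001,"yaw":0}
    - {"dx":0,"dy":0,"dz":0,"yaw":0}
    - {"dx":0,"dy":0,"dz":0,"yaw":0}

```text
t: 3.25
eef_pos: [583.8, -197.7, 195.2]
tcp_rot: [3.141, -0.002, -0.091]
ft_force: [-6.3, 0.1, 16.0]
opening: 0.005
grip_force: 7.9
```

Emit:
arm_command:
  deltas:
    - {"dx":0,"dy":0,"dz":-0.001,"yaw":0}
    - {"dx":0,"dy":0,"dz":0,"yaw":0}
    - {"dx":0,"dy":0,"dz":0,"yaw":0}
    - {"dx":0,"dy":0,"dz":0,"yaw":0}

```text
t: 3.65
eef_pos: [583.9, -197.7, 195.1]
tcp_rot: [3.14, -0.003, -0.091]
ft_force: [-7.9, 0.7, 23.3]
opening: 0.007
grip_force: 11.5
```

The cap is on its stop: 23 N with no further travel. I'll release it, rise, then go over the knob and open the gripper.

Emit:
arm_command:
  deltas:
    - {"dx":0,"dy":0,"dz":0.003,"yaw":0}
    - {"dx":0,"dy":0,"dz":0.005,"yaw":0}
    - {"dx":0,"dy":0,"dz":0.015,"yaw":0}
    - {"dx":0,"dy":0,"dz":0.025,"yaw":0}
    - {"dx":0,"dy":0.01,"dz":0,"yaw":0.1}
    - {"dx":-0.003,"dy":0.025,"dz":0,"yaw":0.2}
    - {"dx":-0.003,"dy":0.025,"dz":0,"yaw":0.2}
    - {"dx":-0.003,"dy":0.025,"dz":0,"yaw":0.2}
    - {"dx":-0.003,"dy":0.025,"dz":0,"yaw":0.2}
    - {"dx":-0.003,"dy":0.025,"dz":0,"yaw":0.2}
    - {"dx":-0.003,"dy":0.025,"dz":0,"yaw":0.2}
    - {"dx":-0.003,"dy":0.025,"dz":0,"yaw":0}
    - {"dx":-0.0025,"dy":0.025,"dz":0,"yaw":0}
    - {"dx":0,"dy":0.01,"dz":0,"yaw":0}
    - {"dx":0,"dy":0,"dz":0,"yaw":0}
    - {"dx":0,"dy":0,"dz":0,"yaw":0}

```text
t: 5.25
eef_pos: [560.2, 22.1, 240.4]
tcp_rot: [3.141, 0.0, -0.068]
ft_force: [-0.0, -0.6, 0.6]
opening: 0.004
grip_force: 0.0
```

Emit:
arm_command:
  deltas:
    - {"dx":0,"dy":0,"dz":0,"yaw":0}
    - {"dx":0,"dy":0,"dz":0,"yaw":0}
    - {"dx":0,"dy":0,"dz":0,"yaw":0}
  gripper: 0.06

```text
t: 5.55
eef_pos: [560.1, 21.9, 240.6]
tcp_rot: [3.141, 0.0, -0.07]
ft_force: [0.2, -0.7, 0.4]
opening: 0.199
grip_force: 0.0
```

Run:
```python
from h import *
grab('scene','s2');print(state()['eef_pos'],state()['opening'])
im=cv2.imread('pics/s2.png')[150:350,110:370]
cv2.imwrite('pics/c4.png',cv2.resize(im,None,fx=3,fy=3,interpolation=cv2.INTER_CUBIC))
```

```text
[560.0942043   21.98134084 240.62926668] 0.24243069093490313
```

View pics/c4.png

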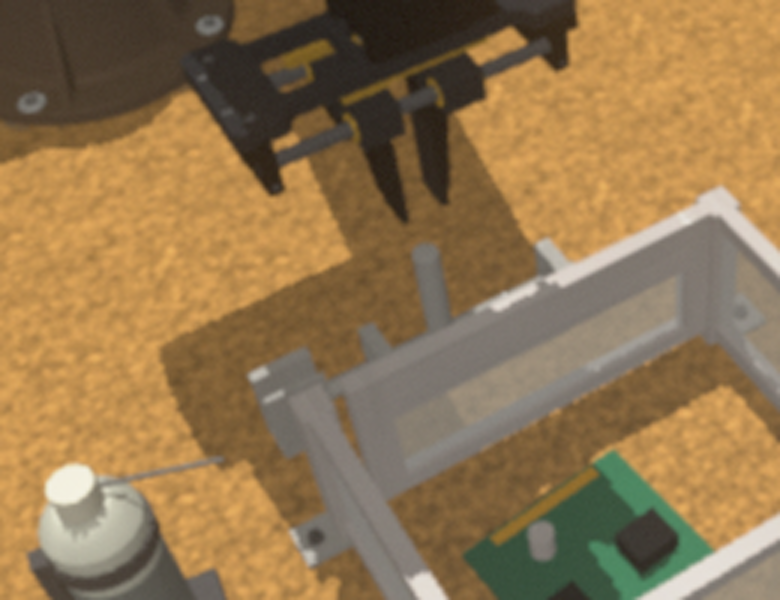

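The cap is back up and the fingertips, at crop (405,220) and (443,200), straddle the knob top at (427,250). I'll descend and then close.

Emit:
arm_command:
  deltas:
    - {"dx":0,"dy":0,"dz":0,"yaw":0}
    - {"dx":0,"dy":0,"dz":0,"yaw":0}
    - {"dx":0,"dy":0,"dz":0,"yaw":0}
    - {"dx":0,"dy":0,"dz":0,"yaw":0}
    - {"dx":0,"dy":0,"dz":-0.01,"yaw":0}
    - {"dx":0,"dy":0,"dz":-0.018,"yaw":0}
    - {"dx":0,"dy":0,"dz":-0.018,"yaw":0}
    - {"dx":0,"dy":0,"dz":-0.018,"yaw":0}
    - {"dx":0,"dy":0,"dz":-0.012,"yaw":0}
    - {"dx":0,"dy":0,"dz":-0.006,"yaw":0}
    - {"dx":0,"dy":0,"dz":0,"yaw":0}

```text
t: 6.7
eef_pos: [559.8, 22.5, 157.9]
tcp_rot: [3.142, 0.001, -0.069]
ft_force: [0.1, -0.3, -0.7]
opening: 0.631
grip_force: 0.0
```

Emit:
arm_command:
  deltas:
    - {"dx":0,"dy":0,"dz":0,"yaw":0}
    - {"dx":0,"dy":0,"dz":0,"yaw":0}
    - {"dx":0,"dy":0,"dz":0,"yaw":0}
    - {"dx":0,"dy":0,"dz":0,"yaw":0}
    - {"dx":0,"dy":0,"dz":0,"yaw":0}
    - {"dx":0,"dy":0,"dz":0,"yaw":0}
    - {"dx":0,"dy":0,"dz":0,"yaw":0}
    - {"dx":0,"dy":0,"dz":0,"yaw":0}
  gripper: 0

```text
t: 7.5
eef_pos: [560.1, 22.5, 158.8]
tcp_rot: [3.141, -0.0, -0.069]
ft_force: [-0.3, -0.8, 1.9]
opening: 0.162
grip_force: 30.0
```

Opening is 15.4 mm at 30 N, so the knob is gripped. I'll lift 11 mm.

Emit:
arm_command:
  deltas:
    - {"dx":0,"dy":0,"dz":0.003,"yaw":0}
    - {"dx":0,"dy":0,"dz":0.004,"yaw":0}
    - {"dx":0,"dy":0,"dz":0.003,"yaw":0}
    - {"dx":0,"dy":0,"dz":0.002,"yaw":0}
    - {"dx":0,"dy":0,"dz":0,"yaw":0}
    - {"dx":0,"dy":0,"dz":0,"yaw":0}

```text
t: 8.1
eef_pos: [560.0, 22.5, 170.7]
tcp_rot: [3.141, 0.0, -0.069]
ft_force: [0.2, -0.2, -2.7]
opening: 0.163
grip_force: 30.0
```

Lifted 11.9 mm, carrying only the bolt's weight. I'll draw it 40 mm along the gate.

Emit:
arm_command:
  deltas:
    - {"dx":0.0002,"dy":0.003,"dz":0,"yaw":0}
    - {"dx":0.0004,"dy":0.006,"dz":0,"yaw":0}
    - {"dx":0.0004,"dy":0.006,"dz":0,"yaw":0}
    - {"dx":0.0004,"dy":0.006,"dz":0,"yaw":0}
    - {"dx":0.0004,"dy":0.006,"dz":0,"yaw":0}
    - {"dx":0.0004,"dy":0.006,"dz":0,"yaw":0}
    - {"dx":0.0003,"dy":0.004,"dz":0,"yaw":0}
    - {"dx":0.0002,"dy":0.003,"dz":0,"yaw":0}
    - {"dx":0,"dy":0,"dz":0,"yaw":0}
    - {"dx":0,"dy":0,"dz":0,"yaw":0}

```text
t: 9.1
eef_pos: [562.9, 62.9, 170.7]
tcp_rot: [-3.141, -0.0, -0.069]
ft_force: [2.6, 1.3, -4.0]
opening: 0.164
grip_force: 30.0
```

Drawn 40 mm, so the bolt is clear of the keeper. I'll swing it on an arc about the hinge at about (594, 199), stopping halfway to check.

Emit:
arm_command:
  deltas:
    - {"dx":-0.0019,"dy":0.0005,"dz":0,"yaw":-0.8}
    - {"dx":-0.0038,"dy":0.001,"dz":0,"yaw":-1.6}
    - {"dx":-0.0038,"dy":0.001,"dz":0,"yaw":-1.6}
    - {"dx":-0.0038,"dy":0.0013,"dz":0,"yaw":-1.6}
    - {"dx":-0.0038,"dy":0.0014,"dz":0,"yaw":-1.6}
    - {"dx":-0.0037,"dy":0.0014,"dz":0,"yaw":-1.6}
    - {"dx":-0.0018,"dy":0.0007,"dz":0,"yaw":-0.9}
    - {"dx":0,"dy":0,"dz":0,"yaw":0}
    - {"dx":0,"dy":0,"dz":0,"yaw":0}

```text
t: 10.0
eef_pos: [540.3, 69.7, 170.8]
tcp_rot: [3.141, -0.0, -0.238]
ft_force: [3.1, -0.5, -2.7]
opening: 0.163
grip_force: 30.0
```

The forces match the closing spring, so I'll do the second half.

Emit:
arm_command:
  deltas:
    - {"dx":-0.0018,"dy":0.0008,"dz":0,"yaw":-0.8}
    - {"dx":-0.0036,"dy":0.0017,"dz":0,"yaw":-1.6}
    - {"dx":-0.0036,"dy":0.0017,"dz":0,"yaw":-1.6}
    - {"dx":-0.0036,"dy":0.0019,"dz":0,"yaw":-1.6}
    - {"dx":-0.0035,"dy":0.002,"dz":0,"yaw":-1.6}
    - {"dx":-0.0033,"dy":0.0019,"dz":0,"yaw":-1.6}
    - {"dx":-0.0016,"dy":0.0009,"dz":0,"yaw":-0.9}
    - {"dx":0,"dy":0,"dz":0,"yaw":0}
    - {"dx":0,"dy":0,"dz":0,"yaw":0}
    - {"dx":0,"dy":0,"dz":0,"yaw":0}
    - {"dx":0,"dy":0,"dz":0,"yaw":0}
    - {"dx":0,"dy":0,"dz":0,"yaw":0}

```text
t: 11.2
eef_pos: [519.2, 80.6, 170.6]
tcp_rot: [3.142, -0.0, -0.407]
ft_force: [3.4, 0.0, -1.5]
opening: 0.165
grip_force: 30.0
```

Run:
```python
from h import *
grab('side','d3')
im=cv2.imread('pics/d3.png')[140:360,200:440]
cv2.imwrite('pics/c5.png',cv2.resize(im,None,fx=2.7,fy=2.7,interpolation=cv2.INTER_CUBIC))
grab('scene','s3')
im=cv2.imread('pics/s3.png')[150:350,110:370]
cv2.imwrite('pics/c6.png',cv2.resize(im,None,fx=3,fy=3,interpolation=cv2.INTER_CUBIC))
```

```text
(no output)
```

View pics/c6.png

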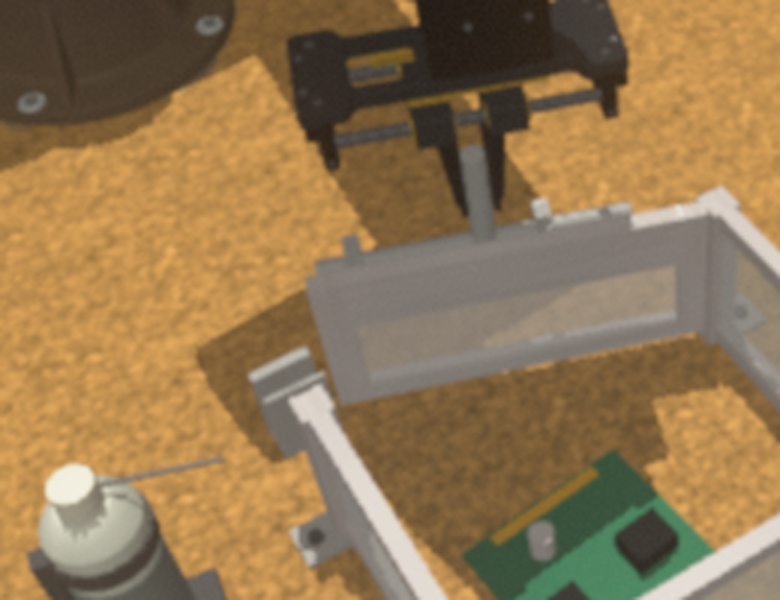

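View pics/c5.png

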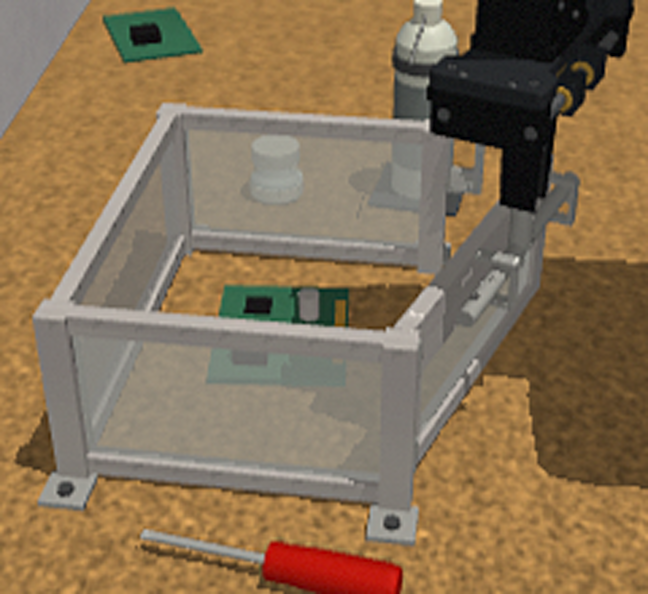

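The gate stands open with the knob gripped, its free-edge top corner is at crop (318,268), and the bystanders haven't moved. I'll check the opening, then hand in.

Run:
```python
from h import *
e=P('s3',216,239.3,130)[1]; print(e,np.linalg.norm(e-[577.3,-46.1,130]))
s=state();print(s['eef_pos'],abs(s['qvel']).max(),s['grip_force'],s['t'])
if 70<np.linalg.norm(e-[577.3,-46.1,130])<100: print(job_done())
```

```text
[488.2 -15.3 130. ] 94.27327298868961
[519.20889761  80.65958493 170.67640902] 0.002269747223516386 30.000075101852417 11.3
the job is handed in; nothing more can be done
None
```

I pressed the cleaner cap fully down and it sprang back up; then I lifted the bolt, drew it clear of the keeper, and handed in at about 11 s of the 56 s. The gripper is still holding the knob, with the gate open 85 to 94 mm at its free edge (85 by the arm's motion, 94 from the camera) and the loose things not visibly moved.

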